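Change the snap-in filter cartridge of a suction pump

ROBOT

A 6-joint arm with a two-finger parallel gripper is mounted at the origin on a cart in front of the work surface, level with it; the furniture and walls round the work are solid. World frame = base frame: x ahead of the robot, y to its left, z up, the work surface at z = 0. Lengths are in m, angles in rad, forces in N, time in s.
With the tool pointing down it reaches from about 0.3 to 0.875 m from the base axis. Payload 6.4 kg.
Tool frame: the origin (TCP) lies between the finger pads; the fingertips stand 19 mm ahead of it and the grasp point (between the pads) is the TCP (ctrl.tips_ahead is the z of the fingertips in the tool frame, in m); z points along the fingers, y is the line along which they close (so a half turn about z gives the same grasp; the last joint's range is limited). The gripper opens to 85 mm and grips with 20 to 120 N. Pads are 22 mm wide; open, the fingers measure 114 mm over their backs; the gripper's body (76 mm by 85 mm) begins 54 mm behind the grasp point. The pads swing forward as they close: fully open they stand 13 mm farther back than shut.
Start: joints at [1.019, 0.181, 1.607, -0, 1.354, -0.206], TCP at [0.195, 0.541, 0.25] pointing down, gripper open.
Joint ranges: [-2.99, 2.99], [-0.89, 2.07], [0.3, 2.58], [-1.14, 4.28], [0, 2.63], [-3.12, 3.12]. Speed limits (rad/s): [2.57, 2.57, 3.01, 3.14, 3.14, 3.14].

INTERFACE

Orientations are given as a unit quaternion [w, x, y, z].
In Python, from bench import readout, vision, ctrl gives the robot as it stands.
- The arm moves only by the tool play_rows, never from a script. Its arguments are lists of equal length, an entry for each row: "xyz": the shift along the tool's x, y, z in mm, a list of three; "rot": the turn, a rotation vector about the tool's x, y, z in rad, a list of three; "grip": the opening, from 0 (shut) to 1 (fully open). In form: {"xyz": [[x, y, z], ...], "rot": [[rx, ry, rz], ...], "grip": [grip, ...]}. A call has exactly 10 rows; each row is the pose to reach, as a shift and turn from the pose commanded when the call began, along the tool's axes at that moment; what a row does not reach only later rows make up. A row lasts 1/8 s, in which the tool goes at most 62.5 mm and 10.7 degrees, less where a joint would pass 70% of its speed; a pose out of reach is approached as far as the arm can. A call with a gripper value outside its range is refused whole. The fingers move at their own pace and stop on an object; the grip force is fixed at half the most. Time passes only in rows, so rows that repeat a pose let the fingers close, or fill a call up. It gives the time, the measured TCP pose, the force, the opening and the grip force at its end, in the units of the state.
- readout.get_obs(): the state, without advancing time (a new reading comes with each control period).
- vision.camera(name): name is "scene" or "side" or "wrist"; returns a dict with "color" (480x640x3 uint8, red, green, blue), "depth" (480x640 float32, m along the optical axis (not along the pixel's ray), 0 where there is no reading), "camera_matrix" (3x3 intrinsics, pixels), "extrinsics" (4x4, takes a point from camera to world coordinates); the wrist camera has in their place "hand_eye" (4x4, takes a point from camera to tool coordinates, whose origin is the TCP and whose axes are the flange's). Camera axes: x right, y down, z forward; pixel columns grow to the right and rows downward; lengths in m; the calibration is good to about 2 mm. A picture is of the moment at which its call begins: read the wrist's pose just before it.
- ctrl.hand_in(): hands the job in; it is judged then, once.
The state is a dict: "time_s": time; "q": joint angles; "dq": joint speeds; "joint_efforts": joint torques, N m; "eef_pos": TCP position; "eef_rot": TCP orientation; "wrist_force": force on the tool from outside, world axes, zero at the start; "torque": the same for the moment, N m; "opening": opening from 0.0 (shut) to 1.0 (fully open); "grasp_force": force on a finger pad.
Only numpy, scipy, OpenCV 4.12 (cv2) and the standard library are available. Lean on these libraries where they do the work, as an engineer would, in place of code of your own. Each camera call takes 0.05 s, during which the arm holds its last target. There are 200 camera calls.

TASK

Change the filter of the suction pump: pinch both tabs of the spent cartridge together to free it, draw it out of its well without forcing it and set it down gently in the steel tray. Then fit the fresh cartridge into the well until it is fully home and both tabs have snapped out under their catches. The tabs are thin plastic, so do not squeeze them hard, and leave the things standing round where they are.

Things in the scene. Friction and masses are not known exactly. Their poses are not given: they have to be found in the camera images.
- pump: suction pump, fixed: off-white case 152 (x) x 92 (y) mm with a flat deck 50 mm high. Origin at table height under the centre of the filter well; +x points to the raised rear (66 to 106 mm behind the well, 86 mm high, its two hose barbs 108 mm), y to the sides. Deck clear for 44 mm before, 62 mm behind and 46 mm to each side of the well's centre.
- pump_well (a point): centre of the well, 10 mm above the table where a seated cartridge's underside lies; axes as the pump's. Mouth 56 mm in x, 33 in y; along its two short ends, +x and -x, catch lips, 47 mm apart, 4 mm thick, flush with the deck, hold the barbs. Deep down a pocket with sloping mouth, 40 mm in x, takes the foot. Hard stop 2 mm below the seated height.
- pump_seat (a joint): sprung rubber seat in the well's floor, m: -0.0035 well empty, 0 cartridge seated, +0.002 cartridge on the hard stop. It pushes up with about 3 N, 6 N and 8 N there, so a cartridge whose barbs have not got below the lips is pushed up, or hangs with its tabs held part way in.
- spent: spent filter cartridge, snapped into the pump's well, white plastic, 70 mm tall, about 0.1 kg. Origin at the centre of its underside, z up. Foot 30 (x) x 38 (y) x 8 mm, block 30 x 26 to height 40, neck 26 x 23 above. A sprung tab on its +y and its -y side. Its y runs along the pump's x. Its contacts with the pump, summed, must stay under 30 N.
- fresh: fresh cartridge, the same as the spent one, standing on its foot on the table. Fits the well either way round (y along the pump's x), lowered in with its tabs pinched or pushed in with the tabs out, which click past the lips at about 12 N. It must be pressed about 1 mm below the seated height for the barbs to catch. Its contacts with the pump, summed, must stay under 30 N.
- spent_left_tab: tab on the +y side of the spent cartridge: thin plastic, 18 mm wide in x, leaning outward; origin on its hinge, 17 mm out and 6 mm above the underside. Its ribbed pad, 20 mm wide, takes heights 45 to 69 mm; its barb, flat on top, sits at 36 mm. It starts to give at some 2 N on the pad, frees the barb at 5 N, is fully in at 7 N and breaks over 25 N.
- spent_right_tab: tab on the -y side of the spent cartridge: thin plastic, 18 mm wide in x, leaning outward; origin on its hinge, 17 mm out and 6 mm above the underside. Its ribbed pad, 20 mm wide, takes heights 45 to 69 mm; its barb, flat on top, sits at 36 mm. It starts to give at some 2 N on the pad, frees the barb at 5 N, is fully in at 7 N and breaks over 25 N.
- fresh_left_tab: tab on the +y side of the fresh cartridge: thin plastic, 18 mm wide in x, leaning outward; origin on its hinge, 17 mm out and 6 mm above the underside. Its ribbed pad, 20 mm wide, takes heights 45 to 69 mm; its barb, flat on top, sits at 36 mm. It starts to give at some 2 N on the pad, frees the barb at 5 N, is fully in at 7 N and breaks over 25 N.
- fresh_right_tab: tab on the -y side of the fresh cartridge: thin plastic, 18 mm wide in x, leaning outward; origin on its hinge, 17 mm out and 6 mm above the underside. Its ribbed pad, 20 mm wide, takes heights 45 to 69 mm; its barb, flat on top, sits at 36 mm. It starts to give at some 2 N on the pad, frees the barb at 5 N, is fully in at 7 N and breaks over 25 N.
- spent_left_latch (a joint): inward angle of the +y tab of the spent cartridge, rad: 0 sprung fully out, about 0.10 barb clear of the lip, 0.15 fully in. At height 64 mm the two pads measure 53 mm over their outer faces when out, 36 mm when both are fully in.
- spent_right_latch (a joint): inward angle of the -y tab of the spent cartridge, rad: 0 sprung fully out, about 0.10 barb clear of the lip, 0.15 fully in. At height 64 mm the two pads measure 53 mm over their outer faces when out, 36 mm when both are fully in.
- fresh_left_latch (a joint): inward angle of the +y tab of the fresh cartridge, rad: 0 sprung fully out, about 0.10 barb clear of the lip, 0.15 fully in. At height 64 mm the two pads measure 53 mm over their outer faces when out, 36 mm when both are fully in.
- fresh_right_latch (a joint): inward angle of the -y tab of the fresh cartridge, rad: 0 sprung fully out, about 0.10 barb clear of the lip, 0.15 fully in. At height 64 mm the two pads measure 53 mm over their outer faces when out, 36 mm when both are fully in.
- tray: shallow open steel tray 92 (x) x 76 (y) mm, 16 mm high, walls and floor 3 mm, fixed; origin at the centre of its underside. It and the fresh cartridge may have changed places.
- vial: bystander: small brown bottle, 24 mm wide, 55 mm tall; origin at the centre of its underside.
- filter_stand: bystander: grey and clear filter funnel standing on its foot, 36 x 46 mm, 95 mm tall; origin at the centre of its underside.
- dish_pile: bystander: pile of three clear dishes, 62 mm wide, 43 mm tall; origin at the centre of its underside.
- white_vial: bystander: small white bottle, 24 mm wide, 55 mm tall; origin at the centre of its underside.

How it is judged:
On the way, in this order (a step that is already met when the one before it is completed fails the run):
1. the spent cartridge is out of the well, clear above the pump or away from it ((z of spent in the frame of pump above 0.055 m or horizontal distance between spent and pump_well above 0.09 m)), for 0.1 s.
2. the spent cartridge rests in the tray, let go (x of spent in the frame of tray between -0.038 and 0.038 m and y of spent in the frame of tray between -0.031 and 0.031 m and z of spent in the frame of tray between -0.002 and 0.035 m and contact force between the fingers and spent below 0.1 N and linear speed of spent below 0.03 m/s), for 0.2 s.
3. the fresh cartridge is down in the well, latched by both tabs (horizontal distance between fresh and pump_well below 0.004 m and z of fresh in the frame of pump between 0.008 and 0.0125 m and angle between fresh's own z axis and vertical below 0.06 rad and value of joint each of fresh_left_latch, fresh_right_latch below 0.03 rad), for 0.2 s.
At the end, for the whole second after the job is handed in: spent cartridge at rest in the tray (origin within 38 mm in x, 31 mm in y of its centre, under 35 mm up); fresh one upright (0.06 rad), centred in the well within 4 mm, its underside 8 to 12.5 mm above the table, both tabs sprung out (within 0.03 rad), at rest (all of step 3 and x of spent in the frame of tray between -0.038 and 0.038 m and y of spent in the frame of tray between -0.031 and 0.031 m and z of spent in the frame of tray between -0.002 and 0.035 m and linear speed of each of spent, fresh below 0.02 m/s); the robot touches nothing.
It fails at once if a tab is squeezed by the fingers with over 25 N (contact force between the fingers and spent_left_tab above 25 N or contact force between the fingers and spent_right_tab above 25 N or contact force between the fingers and fresh_left_tab above 25 N or contact force between the fingers and fresh_right_tab above 25 N).
It fails at once if the spent cartridge is forced against the pump (contact forces over 30 N in sum) (contact force between spent and pump above 30 N).
It fails at once if the fresh cartridge is forced against the pump (contact forces over 30 N in sum) (contact force between fresh and pump above 30 N).
It fails at once if a cartridge is dropped: it moves at over 0.5 m/s with no finger on it ((contact force between the fingers and spent below 0.05 N and linear speed of spent above 0.5 m/s) or (contact force between the fingers and fresh below 0.05 N and linear speed of fresh above 0.5 m/s)).
It fails at once if a bystander is moved by over 20 mm (distance of any of vial, white_vial, filter_stand, dish_pile from where it was at the start of the episode above 0.02 m).
It also fails if it takes over 64 s, if anything falls off the work surface, if the arm or the gripper's body presses on something with over 40 N, if the wrist force passes 120 N, or if a joint passes its speed limit or range.

## Working session

There is one attempt and no reset: what is moved stays moved. The work goes in short steps, Python scripts to look and compute and a tool call to move; the robot and the scene stay as the last step left them, time stands still between calls to the robot, and variables do not carry over. Pictures are saved under pics/ and viewed, at most 10 in all, crops included, and the job is handed in when it is done.

Besides the shell and the picture viewer there is one more tool, called after "Emit:" by a JSON object that holds its "api" and its "payload". play_rows: Moves the arm, as the interface text tells. Its arguments: {"type":"object","properties":{"xyz":{"type":"array","items":{"type":"array","items":{"type":"number"}}},"rot":{"type":"array","items":{"type":"array","items":{"type":"number"}}},"grip":{"type":"array","items":{"type":"number"}}},"required":["xyz","rot","grip"]}

```bash
mkdir -p pics; ls; cat > h.py <<'E'
import numpy as np, cv2
from bench import readout, vision, ctrl
from scipy.spatial.transform import Rotation as R
def save(n,f):
    c=vision.camera(n); cv2.imwrite('pics/'+f+'.png',c['color'][:,:,::-1]); np.savez('pics/'+f+'.npz',**c); return c
def world(c,T=None):
    T=c['extrinsics'] if T is None else T
    K=c['camera_matrix'];d=c['depth'];v,u=np.indices(d.shape)
    p=np.stack([(u-K[0,2])/K[0,0]*d,(v-K[1,2])/K[1,1]*d,d],-1)
    return p@T[:3,:3].T+T[:3,3]
def tool():
    o=readout.get_obs();T=np.eye(4);q=o['eef_rot'];T[:3,:3]=R.from_quat(q[1:]+q[:1] if isinstance(q,list) else np.r_[q[1:],q[0]]).as_matrix();T[:3,3]=o['eef_pos'];return T
E
python3 - <<'E'
from h import *
a=save('scene','s1');b=save('side','d1');print(tool().round(3),readout.get_obs())
for c in(a,b):print(c['extrinsics'].round(2),c['camera_matrix'])
E
```

```text
pics
[[-0.941  0.339 -0.001  0.195]
 [ 0.339  0.941 -0.001  0.541]
 [ 0.    -0.002 -1.     0.249]
 [ 0.     0.     0.     1.   ]] {'time_s': 0.1, 'q': array([ 1.01869319e+00,  1.81431984e-01,  1.60789674e+00, -3.18171745e-05,
        1.35379610e+00, -2.06285355e-01]), 'dq': array([ 0.00169316, -0.00107777, -0.00027004, -0.00051663, -0.00014908,
        0.00098498]), 'joint_efforts': array([-2.66913767e-04, -4.45874798e+01, -3.52238703e+01, -2.79666292e-04,
        4.15118120e-03,  2.89101922e-05]), 'eef_pos': array([0.19464364, 0.54056463, 0.24949921]), 'eef_rot': array([-2.69154408e-04,  1.72045153e-01,  9.85088767e-01, -7.17416100e-04]), 'wrist_force': array([ 0.25329619, -0.16476169,  0.47273451]), 'torque': array([-0.04163062, -0.01423867, -0.01159585]), 'grasp_force': 0.0, 'opening': 1.0001694578401827}
[[ 0.82 -0.4   0.41  0.23]
 [-0.58 -0.57  0.58 -0.38]
 [ 0.   -0.71 -0.7   0.65]
 [ 0.    0.    0.    1.  ]] [[555.77202764   0.         321.89426821]
 [  0.         555.77202764 237.25098493]
 [  0.           0.           1.        ]]
[[-0.93 -0.31  0.17  0.42]
 [-0.36  0.81 -0.47  0.53]
 [ 0.01 -0.5  -0.87  0.76]
 [ 0.    0.    0.    1.  ]] [[511.22652854   0.         310.77610435]
 [  0.         511.22652854 240.77421906]
 [  0.           0.           1.        ]]
```

View pics/s1.png

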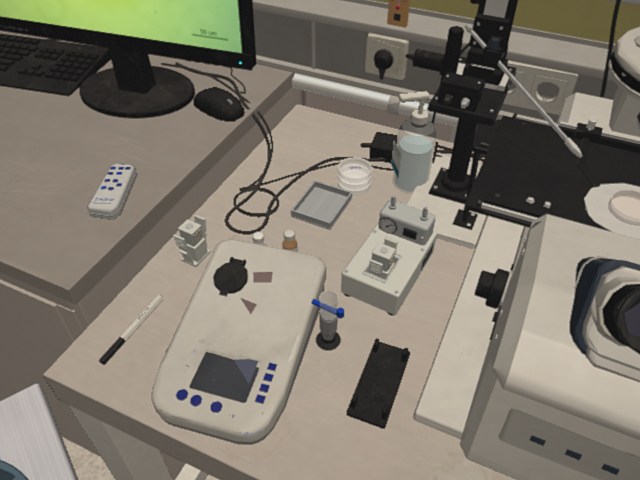

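View pics/d1.png

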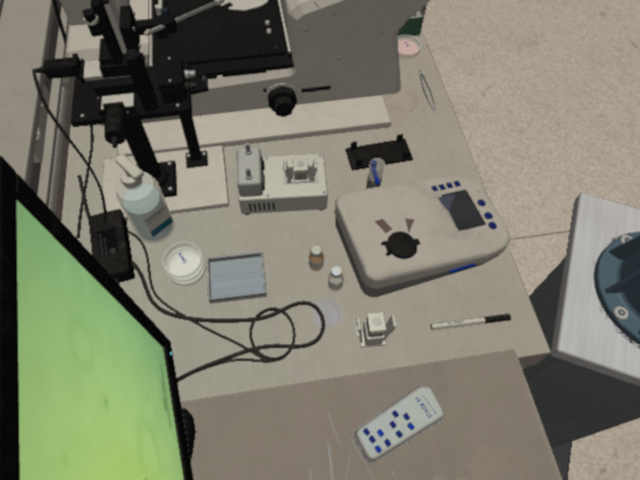

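The scene view shows the pump at about (390,260) with the spent cartridge at (384,255), the tray at (322,205), the fresh cartridge at (191,240) and the bottles at (258,240) and (290,240). The side view shows them at (285,180), (300,168), (237,277), (375,325), and bottles at (316,255) and (336,275).

```bash
python3 - <<'E'
from h import *
rois={'s1':dict(pump=(335,195,445,315),spent=(360,230,410,285),tray=(285,178,360,232),fresh=(168,210,215,270)),
'd1':dict(pump=(230,135,335,218),spent=(275,145,325,190),tray=(200,245,275,308),fresh=(348,300,402,352))}
def rect(P):
    r=cv2.minAreaRect((P[:,:2]*1000).astype(np.float32));return [np.round(x,1) for x in r]
for f in rois:
    c=dict(np.load(f'pics/{f}.npz'));W=world(c)
    for n,(a,b,e,g) in rois[f].items():
        P=W[b:g,a:e].reshape(-1,3);z=P[:,2]
        if n=='pump':
            S={'deck':(z>.045)&(z<.055),'rear':(z>.08)&(z<.09)}
        elif n=='tray': S={'all':(z>.008)&(z<.025)}
        elif n=='spent': S={'top':(z>.072)&(z<.085),}
        else: S={'top':(z>.062)&(z<.075),'body':(z>.012)&(z<.06)}
        for k,m in S.items():
            q=P[m]
            if len(q)>5: print(f,n,k,m.sum(),rect(q),np.median(q,0).round(4))
E
```

```text
s1 pump deck 2949 [array([652.4,  39. ]), array([152.1,  92.8]), np.float64(25.3)] [0.632  0.0218 0.0506]
s1 pump rear 1169 [array([615.2,  17.6]), array([235.1,  80.2]), np.float64(27.2)] [0.6916 0.0501 0.0856]
s1 spent top 478 [array([641.4,  32.9]), array([93.2, 28.2]), np.float64(25.2)] [0.6226 0.0239 0.08  ]
s1 tray all 810 [array([655.9, 255. ]), array([118.3, 136.4]), np.float64(23.5)] [0.6669 0.2303 0.0146]
s1 fresh top 493 [array([411.4, 206.8]), array([125.8,  52.7]), np.float64(75.2)] [0.418  0.2369 0.0704]
s1 fresh body 816 [array([422.9, 285.3]), array([125. ,  54.8]), np.float64(88.8)] [0.4196 0.2341 0.0353]
d1 pump deck 2303 [array([639.6,  36.3]), array([166.6, 119.6]), np.float64(13.6)] [0.6408 0.0441 0.0499]
d1 pump rear 1001 [array([659.8,  42.8]), array([132.1,  81.5]), np.float64(24.8)] [0.6966 0.0606 0.0852]
d1 spent top 300 [array([625. ,  26.2]), array([55.5, 29.7]), np.float64(23.5)] [0.6237 0.0289 0.0799]
d1 tray all 622 [array([652.6, 238.7]), array([115.4, 103.7]), np.float64(27.8)] [0.6637 0.2348 0.0148]
d1 fresh top 443 [array([421.6, 244.3]), array([55.3, 28.5]), np.float64(26.2)] [0.4211 0.2452 0.0698]
d1 fresh body 435 [array([420.7, 245.9]), array([52.2, 29. ]), np.float64(18.0)] [0.4175 0.2537 0.0383]
```

```bash
cat >> h.py <<'E'
def go(x,y,z,yaw):
    "shift/turn from the present tool pose to tool-down pose, tool y along yaw (deg)"
    T=tool();a=np.radians(yaw);Y=np.array([np.cos(a),np.sin(a),0]);Z=np.array([0,0,-1.]);G=np.c_[np.cross(Y,Z),Y,Z]
    o=readout.get_obs()
    print('shift mm',(T[:3,:3].T@(np.array([x,y,z])-T[:3,3])*1000).round(1),'rot',R.from_matrix(T[:3,:3].T@G).as_rotvec().round(3),'t',round(o['time_s'],2),'open',round(o['opening'],3),'F',o['wrist_force'].round(1))
E
python3 -c "
from h import *
go(.625,.026,.22,25.3)"
```

```text
shift mm [-579.3 -338.2   29.8] rot [-0.002  0.     0.783] t 0.1 open 1.0 F [ 0.3 -0.2  0.5]
```

Emit:
{"api": "play_rows", "payload": {"xyz": [[-50,-29,0],[-100,-58,0],[-150,-88,0],[-200,-117,0],[-250,-146,0],[-300,-175,0],[-350,-204,0],[-400,-233,0],[-450,-263,10],[-500,-292,20]], "rot": [[0,0,0.08],[0,0,0.16],[0,0,0.24],[0,0,0.32],[0,0,0.4],[0,0,0.48],[0,0,0.56],[0,0,0.64],[0,0,0.72],[0,0,0.783]], "grip": [1,1,1,1,1,1,1,1,1,1]}}

```text
time_s: 1.35
eef_pos: [0.5672, 0.0951, 0.2298]
eef_rot: [-0.0, 0.536, 0.844, 0.0]
wrist_force: [0.9, 0.7, 0.1]
opening: 0.999
grasp_force: 0.0
```

```bash
python3 -c "
from h import *
go(.625,.026,.22,25.3)"
```

```text
shift mm [-87.1  22.9   9.8] rot [-0.    -0.    -0.002] t 1.35 open 0.999 F [0.9 0.7 0.1]
```

Emit:
{"api": "play_rows", "payload": {"xyz": [[-20,5,2],[-40,11,4],[-60,16,7],[-80,21,9],[-87,23,10],[-87,23,10],[-87,23,10],[-87,23,10],[-87,23,10],[-87,23,10]], "rot": [[0,0,0],[0,0,0],[0,0,0],[0,0,0],[0,0,0],[0,0,0],[0,0,0],[0,0,0],[0,0,0],[0,0,0]], "grip": [0.8,0.8,0.8,0.8,0.8,0.8,0.8,0.8,0.8,0.8]}}

```text
time_s: 2.6
eef_pos: [0.6243, 0.0282, 0.2204]
eef_rot: [0.0, 0.535, 0.845, 0.0]
wrist_force: [-0.9, -0.1, 0.3]
opening: 0.799
grasp_force: 0.0
```

```bash
python3 - <<'E'
from h import *
T=tool();c=save('wrist','w1');go(.625,.026,.22,25.3);print(c['hand_eye'].round(3))
W=world(c,T@c['hand_eye'])
z=W[...,2]
for lo,hi in((.046,.054),(.076,.084)):
    m=(z>lo)&(z<hi)&(np.hypot(W[...,0]-.625,W[...,1]-.026)<.04+(lo<.06)*.1)
    P=W[m];print(len(P),cv2.minAreaRect((P[:,:2]*1000).astype(np.float32)),P.mean(0))
E
```

```text
shift mm [-2.2 -0.3  0.4] rot [0.    0.    0.001] t 2.65 open 0.8 F [-0.3  0.4 -0.2]
[[-0.    -0.953 -0.303  0.077]
 [ 1.    -0.001  0.001 -0.   ]
 [-0.001 -0.303  0.953 -0.124]
 [ 0.     0.     0.     1.   ]]
12081 ((603.4500122070312, 15.406379699707031), (203.83775329589844, 211.75885009765625), 86.115966796875) [0.63615539 0.03711488 0.05024661]
1468 ((626.5524291992188, 24.756179809570312), (55.06529998779297, 27.91075325012207), 25.498445510864258) [0.62634589 0.02524802 0.08052759]
```

View pics/w1.png

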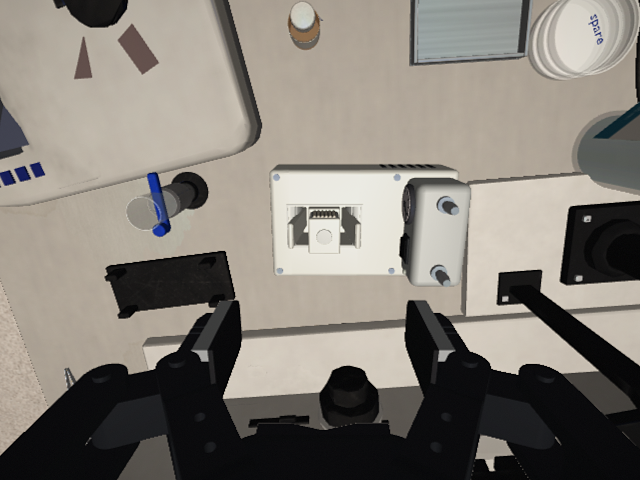

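The wrist view shows the spent cartridge centred between the fingers at about (324,230), with the pump straight and clear space for the descent.

Emit:
{"api": "play_rows", "payload": {"xyz": [[-1,0,20],[-2,0,45],[-3,0,70],[-3,0,95],[-3,0,115],[-3,0,132],[-3,0,142],[-3,0,148],[-3,0,148],[-3,0,148]], "rot": [[0,0,0],[0,0,0],[0,0,0],[0,0,0],[0,0,0],[0,0,0],[0,0,0],[0,0,0],[0,0,0],[0,0,0]], "grip": [0.8,0.8,0.8,0.8,0.8,0.8,0.8,0.8,0.75,0.7]}}

```text
time_s: 3.9
eef_pos: [0.6262, 0.0252, 0.0731]
eef_rot: [0.001, 0.535, 0.845, 0.0]
wrist_force: [-1.1, 0.7, 0.6]
opening: 0.699
grasp_force: 0.0
```

```bash
python3 - <<'E'
from h import *
T=tool();c=save('wrist','w2');go(.6258,.0252,.072,25.3)
W=world(c,T@c['hand_eye']);z=W[...,2]
m=(z>.07)&(z<.084)&(np.hypot(W[...,0]-.626,W[...,1]-.025)<.04)
P=W[m];t=(P-T[:3,3])@T[:3,:3]*1000
print(len(P),t.min(0),t.max(0),np.percentile(t,[2,98],axis=0).round(1))
E
```

```text
shift mm [ 0.1 -0.3  1.1] rot [0.001 0.001 0.001] t 3.95 open 0.695 F [-0.5  0.5  0.2]
8672 [-15.33917554 -39.84910422 -10.92417529] [14.72991435 39.31575066  3.13835385] [[-12.9 -34.2  -9.8]
 [ 13.5  34.    2.4]]
```

View pics/w2.png

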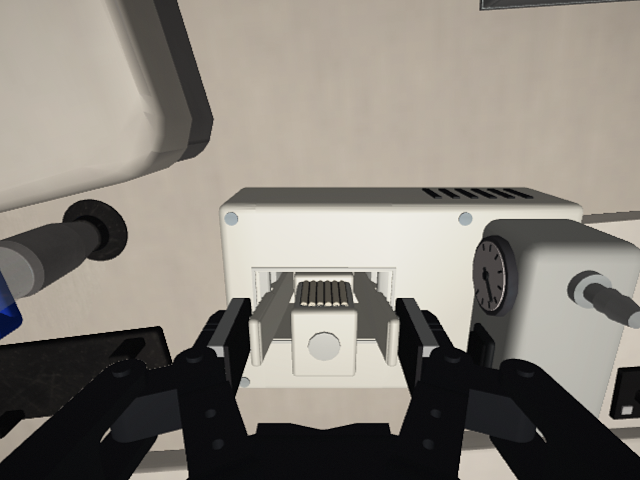

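The wrist picture shows both tabs (about x 255 and 392) between the pads (240 and 405), centred. Now I'll pinch in stages.

Emit:
{"api": "play_rows", "payload": {"xyz": [[0,0,0],[0,0,0],[0,0,0],[0,0,0],[0,0,0],[0,0,0],[0,0,0],[0,0,0],[0,0,0],[0,0,0]], "rot": [[0,0,0],[0,0,0],[0,0,0],[0,0,0],[0,0,0],[0,0,0],[0,0,0],[0,0,0],[0,0,0],[0,0,0]], "grip": [0.66,0.63,0.61,0.59,0.57,0.55,0.53,0.52,0.51,0.5]}}

```text
time_s: 5.2
eef_pos: [0.626, 0.0252, 0.0727]
eef_rot: [0.0, 0.535, 0.845, 0.0]
wrist_force: [1.0, -0.3, 5.2]
opening: 0.503
grasp_force: 4.6
```

Emit:
{"api": "play_rows", "payload": {"xyz": [[0,0,-1],[0,0,-1],[0,0,-1],[0,0,-1],[0,0,-1],[0,0,-1],[0,0,-1],[0,0,-1],[0,0,-1],[0,0,-1]], "rot": [[0,0,0],[0,0,0],[0,0,0],[0,0,0],[0,0,0],[0,0,0],[0,0,0],[0,0,0],[0,0,0],[0,0,0]], "grip": [0.49,0.485,0.48,0.475,0.47,0.465,0.46,0.46,0.46,0.46]}}

```text
time_s: 6.45
eef_pos: [0.626, 0.0252, 0.0737]
eef_rot: [0.0, 0.535, 0.845, 0.0]
wrist_force: [-0.2, -0.2, 5.2]
opening: 0.463
grasp_force: 7.2
```

Emit:
{"api": "play_rows", "payload": {"xyz": [[0,0,0],[0,0,0],[0,0,-1],[0,0,-2],[0,0,-3],[0,0,-4],[0,0,-5],[0,0,-6],[0,0,-7],[0,0,-8]], "rot": [[0,0,0],[0,0,0],[0,0,0],[0,0,0],[0,0,0],[0,0,0],[0,0,0],[0,0,0],[0,0,0],[0,0,0]], "grip": [0.455,0.45,0.445,0.445,0.445,0.445,0.445,0.445,0.445,0.445]}}

```text
time_s: 7.7
eef_pos: [0.625, 0.0254, 0.0807]
eef_rot: [-0.001, 0.535, 0.845, -0.0]
wrist_force: [0.7, 0.6, -1.2]
opening: 0.447
grasp_force: 8.1
```

Emit:
{"api": "play_rows", "payload": {"xyz": [[0,0,-4],[0,0,-8],[0,0,-14],[0,0,-22],[0,0,-32],[0,0,-44],[0,0,-56],[0,0,-68],[0,0,-78],[0,0,-84]], "rot": [[0,0,0],[0,0,0],[0,0,0],[0,0,0],[0,0,0],[0,0,0],[0,0,0],[0,0,0],[0,0,0],[0,0,0]], "grip": [0.445,0.445,0.445,0.445,0.445,0.445,0.445,0.445,0.445,0.445]}}

```text
time_s: 8.95
eef_pos: [0.6258, 0.0253, 0.1662]
eef_rot: [0.0, 0.535, 0.845, 0.0]
wrist_force: [0.9, 0.1, -1.0]
opening: 0.446
grasp_force: 8.1
```

```bash
python3 - <<'E'
from h import *
T=tool();c=save('side','d2');go(.657,.235,.16,25.3)
# tray edges from side view, ray-cast on z=.016 from image corner polygon
W=world(c);a,b,e,g=195,240,275,310
z=W[...,2];sub=np.zeros(z.shape,bool);sub[b:g,a:e]=1
hsv=cv2.cvtColor(c['color'],cv2.COLOR_RGB2HSV)
for p in((277,237),(300,220),(320,200),(255,210)):print(p,hsv[p[0],p[1]],W[p[0],p[1]].round(3))
im=cv2.resize(c['color'][120:320,180:420],None,fx=3,fy=3);cv2.imwrite('pics/d2c.png',im[:,:,::-1])
E
```

```text
shift mm [176.4 117.6   6.8] rot [0.001 0.001 0.   ] t 9.0 open 0.444 F [-0.   1.2 -0.2]
(277, 237) [ 98  18 152] [0.658 0.225 0.003]
(300, 220) [30  8 68] [0.664 0.274 0.007]
(320, 200) [24 33 39] [0.675 0.318 0.018]
(255, 210) [ 24  32 160] [ 0.719  0.203 -0.001]
```

View pics/d2c.png

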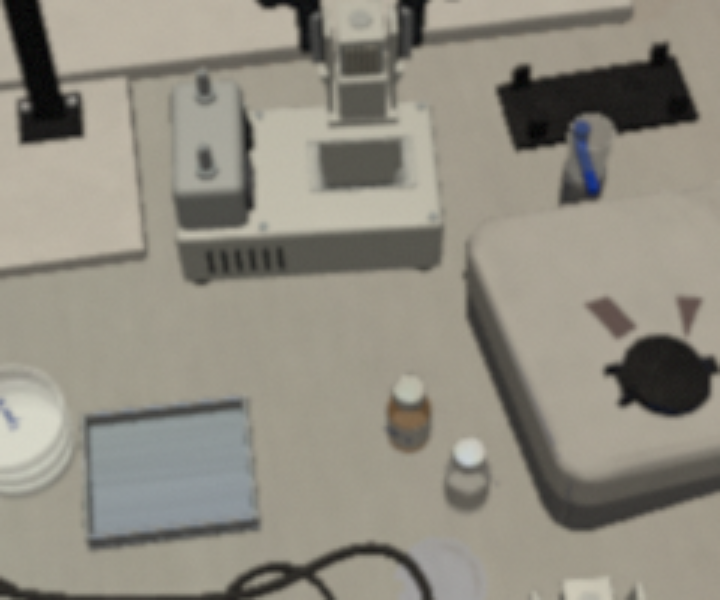

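The side crop shows the spent cartridge held above the empty well at (360,60). The tray rim corners are at about (86,413), (247,400), (258,522), (90,545).

```bash
python3 - <<'E'
from h import *
c=dict(np.load('pics/d2.npz'));K=c['camera_matrix'];E=c['extrinsics'];Q=[]
for u,v in((86,413),(247,400),(258,522),(90,545)):
    d=E[:3,:3]@np.linalg.solve(K,[u/3+180,v/3+120,1]);Q.append((E[:3,3]+d*(.016-E[2,3])/d[2])[:2])
Q=np.array(Q);C=Q.mean(0);print(Q.round(3),C.round(4),np.degrees(np.arctan2(*(Q[0]-Q[1])[::-1])),np.degrees(np.arctan2(*(Q[3]-Q[2])[::-1])))
for y in(20,25.3):go(*C,.14,y)
E
```

```text
[[0.712 0.215]
 [0.633 0.176]
 [0.598 0.241]
 [0.675 0.285]] [0.6545 0.2295] 26.37545111998006 29.589602369516566
shift mm [172.5 113.   26.8] rot [0.001 0.001 0.093] t 9.0 open 0.444 F [-0.   1.2 -0.2]
shift mm [172.5 113.   26.8] rot [0.001 0.001 0.   ] t 9.0 open 0.444 F [-0.   1.2 -0.2]
```

Emit:
{"api": "play_rows", "payload": {"xyz": [[15,10,0],[35,23,0],[60,39,0],[85,56,0],[110,72,0],[135,88,0],[155,102,0],[168,110,0],[173,113,0],[173,113,0]], "rot": [[0,0,0],[0,0,0],[0,0,0],[0,0,0],[0,0,0],[0,0,0],[0,0,0],[0,0,0],[0,0,0],[0,0,0]], "grip": [0.445,0.445,0.445,0.445,0.445,0.445,0.445,0.445,0.445,0.445]}}

```text
time_s: 10.25
eef_pos: [0.6537, 0.2298, 0.1651]
eef_rot: [-0.0, 0.535, 0.845, -0.0]
wrist_force: [-0.1, 0.1, -1.2]
opening: 0.447
grasp_force: 8.1
```

Emit:
{"api": "play_rows", "payload": {"xyz": [[0,0,10],[0,0,25],[0,0,40],[0,0,55],[0,0,70],[0,0,80],[0,0,87],[0,0,91],[0,0,93],[0,0,94]], "rot": [[0,0,0],[0,0,0],[0,0,0],[0,0,0],[0,0,0],[0,0,0],[0,0,0],[0,0,0],[0,0,0],[0,0,0]], "grip": [0.445,0.445,0.445,0.445,0.445,0.445,0.445,0.445,0.445,0.445]}}

```text
time_s: 11.5
eef_pos: [0.654, 0.23, 0.0716]
eef_rot: [0.0, 0.535, 0.845, 0.0]
wrist_force: [0.7, -0.2, -1.7]
opening: 0.449
grasp_force: 8.1
```

```bash
python3 - <<'E'
from h import *
go(.6545,.2295,.067,25.3)
c=save('side','d3');im=cv2.resize(c['color'][180:330,150:350],None,fx=4,fy=4);cv2.imwrite('pics/d3c.png',im[:,:,::-1])
E
```

```text
shift mm [-0.7  0.2  4.6] rot [0.001 0.    0.   ] t 11.5 open 0.449 F [ 0.7 -0.2 -1.7]
```

View pics/d3c.png

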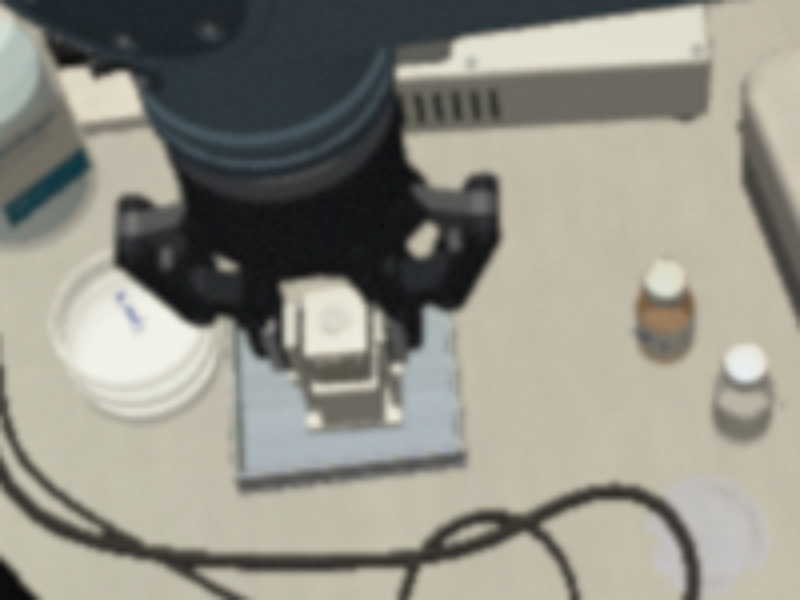

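The crop shows the cartridge just over the middle of the tray floor (foot at about (355,415)), clear of the dishes.

Emit:
{"api": "play_rows", "payload": {"xyz": [[0,0,1],[0,0,2],[0,0,3],[0,0,3.5],[0,0,4],[0,0,4.5],[0,0,5],[0,0,5],[0,0,5],[0,0,5]], "rot": [[0,0,0],[0,0,0],[0,0,0],[0,0,0],[0,0,0],[0,0,0],[0,0,0],[0,0,0],[0,0,0],[0,0,0]], "grip": [0.445,0.445,0.445,0.445,0.445,0.445,0.445,0.445,0.445,0.445]}}

```text
time_s: 12.8
eef_pos: [0.6543, 0.2302, 0.0679]
eef_rot: [0.0, 0.535, 0.845, 0.0]
wrist_force: [-2.8, -0.3, 7.0]
opening: 0.446
grasp_force: 8.4
```

Emit:
{"api": "play_rows", "payload": {"xyz": [[0,0,-0.5],[0,0,-0.5],[0,0,-0.5],[0,0,-0.5],[0,0,-0.5],[0,0,-0.5],[0,0,-0.5],[0,0,-0.5],[0,0,-0.5],[0,0,-0.5]], "rot": [[0,0,0],[0,0,0],[0,0,0],[0,0,0],[0,0,0],[0,0,0],[0,0,0],[0,0,0],[0,0,0],[0,0,0]], "grip": [0.47,0.5,0.53,0.56,0.59,0.62,0.65,0.7,0.75,0.8]}}

```text
time_s: 14.05
eef_pos: [0.6538, 0.23, 0.0669]
eef_rot: [0.0, 0.535, 0.845, 0.0]
wrist_force: [0.2, 0.2, -0.3]
opening: 0.8
grasp_force: 0.0
```

Emit:
{"api": "play_rows", "payload": {"xyz": [[0,0,0],[0,0,-6],[0,0,-18],[0,0,-35],[0,0,-55],[0,0,-80],[0,0,-105],[0,0,-130],[0,0,-150],[0,0,-160]], "rot": [[0,0,0],[0,0,0],[0,0,0],[0,0,0],[0,0,0],[0,0,0],[0,0,0],[0,0,0],[0,0,0],[0,0,0]], "grip": [0.8,0.8,0.8,0.8,0.8,0.8,0.8,0.8,0.8,0.8]}}

```text
time_s: 15.3
eef_pos: [0.6544, 0.2301, 0.2292]
eef_rot: [0.001, 0.535, 0.845, 0.001]
wrist_force: [0.7, 0.7, -0.5]
opening: 0.801
grasp_force: 0.0
```

```bash
python3 - <<'E'
from h import *
T=tool();c=save('wrist','w3');W=world(c,T@c['hand_eye']);z=W[...,2]
m=(z>.066)&(z<.08)&(np.hypot(W[...,0]-.654,W[...,1]-.23)<.05);P=W[m]
print(len(P),cv2.minAreaRect((P[:,:2]*1000).astype(np.float32)),P.mean(0))
go(.4215,.2445,.2,26)
E
```

```text
1414 ((653.2213745117188, 229.28439331054688), (55.304542541503906, 28.3399715423584), 25.44038200378418) [0.65307648 0.22993336 0.07282945]
shift mm [ 112.7 -204.7   29. ] rot [ 0.003  0.001 -0.012] t 15.35 open 0.801 F [ 0.6 -0.8  1.3]
```

Emit:
{"api": "play_rows", "payload": {"xyz": [[10,-18,0],[25,-45,2],[40,-73,4],[56,-101,6],[72,-130,8],[88,-158,10],[102,-184,13],[110,-200,16],[113,-205,18],[113,-205,18]], "rot": [[0,0,0],[0,0,0],[0,0,0],[0,0,0],[0,0,0],[0,0,0],[0,0,0],[0,0,0],[0,0,0],[0,0,0]], "grip": [0.8,0.8,0.8,0.8,0.8,0.8,0.8,0.8,0.8,0.8]}}

```text
time_s: 16.6
eef_pos: [0.4201, 0.2444, 0.2085]
eef_rot: [-0.0, 0.535, 0.845, -0.0]
wrist_force: [1.2, -0.5, 0.9]
opening: 0.8
grasp_force: 0.0
```

```bash
python3 - <<'E'
from h import *
T=tool();c=save('wrist','w4');W=world(c,T@c['hand_eye']);z=W[...,2]
m=(z>.064)&(z<.078)&(np.hypot(W[...,0]-.421,W[...,1]-.244)<.05);P=W[m]
r=cv2.minAreaRect((P[:,:2]*1000).astype(np.float32));print(len(P),r,P.mean(0))
go(r[0][0]/1000,r[0][1]/1000,.064,25.3)
E
```

```text
1543 ((423.0296630859375, 242.89813232421875), (55.35560607910156, 27.99886131286621), 26.000261306762695) [0.42268875 0.24341051 0.06991747]
shift mm [ -2.4   1.6 144.7] rot [0. 0. 0.] t 16.65 open 0.803 F [-0.1 -0.   0.2]
```

View pics/w4.png

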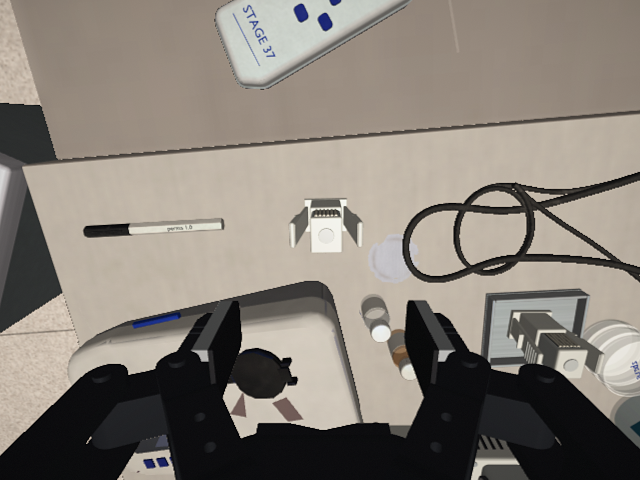

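The wrist view shows the fresh cartridge upright at (326,228), aligned with the fingers. The spent one stands in the tray at (560,350), and both bottles are untouched.

Emit:
{"api": "play_rows", "payload": {"xyz": [[-1,1,20],[-2,2,45],[-2,2,70],[-2,2,95],[-2,2,115],[-2,2,130],[-2,2,140],[-2,2,144],[-2,2,144],[-2,2,144]], "rot": [[0,0,0],[0,0,0],[0,0,0],[0,0,0],[0,0,0],[0,0,0],[0,0,0],[0,0,0],[0,0,0],[0,0,0]], "grip": [0.8,0.8,0.8,0.8,0.8,0.8,0.8,0.8,0.75,0.7]}}

```text
time_s: 17.9
eef_pos: [0.4233, 0.2437, 0.0654]
eef_rot: [0.0, 0.535, 0.845, 0.0]
wrist_force: [0.5, -0.0, 0.4]
opening: 0.7
grasp_force: 0.0
```

Emit:
{"api": "play_rows", "payload": {"xyz": [[0,0,0],[0,0,0],[0,0,0],[0,0,0],[0,0,0],[0,0,0],[0,0,0],[0,0,0],[0,0,0],[0,0,0]], "rot": [[0,0,0],[0,0,0],[0,0,0],[0,0,0],[0,0,0],[0,0,0],[0,0,0],[0,0,0],[0,0,0],[0,0,0]], "grip": [0.65,0.62,0.6,0.58,0.56,0.54,0.52,0.5,0.49,0.48]}}

```text
time_s: 19.15
eef_pos: [0.4232, 0.2436, 0.0652]
eef_rot: [0.0, 0.535, 0.845, 0.0]
wrist_force: [0.2, -0.5, 6.0]
opening: 0.479
grasp_force: 5.2
```

Emit:
{"api": "play_rows", "payload": {"xyz": [[0,0,-0.5],[0,0,-0.5],[0,0,-0.5],[0,0,-0.5],[0,0,-0.5],[0,0,-0.5],[0,0,-0.5],[0,0,-0.5],[0,0,-0.5],[0,0,-0.5]], "rot": [[0,0,0],[0,0,0],[0,0,0],[0,0,0],[0,0,0],[0,0,0],[0,0,0],[0,0,0],[0,0,0],[0,0,0]], "grip": [0.475,0.47,0.465,0.46,0.455,0.45,0.445,0.445,0.445,0.445]}}

```text
time_s: 20.4
eef_pos: [0.423, 0.2436, 0.0656]
eef_rot: [0.0, 0.535, 0.845, 0.0]
wrist_force: [-0.1, -0.3, 6.8]
opening: 0.446
grasp_force: 8.2
```

Emit:
{"api": "play_rows", "payload": {"xyz": [[0,0,-2],[0,0,-6],[0,0,-15],[0,0,-30],[0,0,-50],[0,0,-72],[0,0,-94],[0,0,-114],[0,0,-128],[0,0,-135]], "rot": [[0,0,0],[0,0,0],[0,0,0],[0,0,0],[0,0,0],[0,0,0],[0,0,0],[0,0,0],[0,0,0],[0,0,0]], "grip": [0.445,0.445,0.445,0.445,0.445,0.445,0.445,0.445,0.445,0.445]}}

```text
time_s: 21.65
eef_pos: [0.4231, 0.2436, 0.2015]
eef_rot: [0.001, 0.535, 0.845, 0.001]
wrist_force: [-0.1, -0.7, -0.7]
opening: 0.446
grasp_force: 7.9
```

```bash
python3 - <<'E'
from h import *
T=tool();go(.6255,.0254,.2,25.3);c=save('wrist','w5');W=world(c,T@c['hand_eye'])
t=(W-T[:3,3])@T[:3,:3]*1000
m=(abs(t[...,0])<40)&(abs(t[...,1])<16)&(t[...,2]>-12)&(t[...,2]<4);P=t[m];print(len(P),np.percentile(P,[3,50,97],axis=0).round(1))
E
```

```text
shift mm [-283.8   89.6    1.8] rot [0.002 0.    0.001] t 21.65 open 0.446 F [-0.1 -0.7 -0.7]
5299 [[-13.1 -15.   -6.1]
 [  2.3  -0.1  -4.6]
 [ 13.4  15.    2.4]]
```

Emit:
{"api": "play_rows", "payload": {"xyz": [[-15,5,0],[-45,14,0],[-80,25,0],[-120,38,0],[-160,51,0],[-200,63,0],[-235,74,0],[-262,83,0],[-280,89,0],[-284,90,0]], "rot": [[0,0,0],[0,0,0],[0,0,0],[0,0,0],[0,0,0],[0,0,0],[0,0,0],[0,0,0],[0,0,0],[0,0,0]], "grip": [0.445,0.445,0.445,0.445,0.445,0.445,0.445,0.445,0.445,0.445]}}

```text
time_s: 22.95
eef_pos: [0.6258, 0.0241, 0.1994]
eef_rot: [-0.001, 0.535, 0.845, -0.0]
wrist_force: [-0.2, 0.8, -0.2]
opening: 0.447
grasp_force: 7.9
```

Emit:
{"api": "play_rows", "payload": {"xyz": [[0,0,0],[0,0,5],[0,0,15],[0,0,28],[0,0,40],[0,0,50],[0,0,58],[0,0,63],[0,0,65],[0,0,65]], "rot": [[0,0,0],[0,0,0],[0,0,0],[0,0,0],[0,0,0],[0,0,0],[0,0,0],[0,0,0],[0,0,0],[0,0,0]], "grip": [0.445,0.445,0.445,0.445,0.445,0.445,0.445,0.445,0.445,0.445]}}

```text
time_s: 24.2
eef_pos: [0.6257, 0.0252, 0.1354]
eef_rot: [0.0, 0.535, 0.845, 0.0]
wrist_force: [0.6, -0.5, -0.7]
opening: 0.446
grasp_force: 7.9
```

```bash
python3 - <<'E'
from h import *
go(.6259,.0252,.0756,25.3);c=save('side','d4');im=cv2.resize(c['color'][110:230,220:380],None,fx=5,fy=5);cv2.imwrite('pics/d4c.png',im[:,:,::-1])
E
```

```text
shift mm [-0.1  0.1 59.8] rot [0. 0. 0.] t 24.2 open 0.446 F [ 0.6 -0.5 -0.7]
```

View pics/d4c.png

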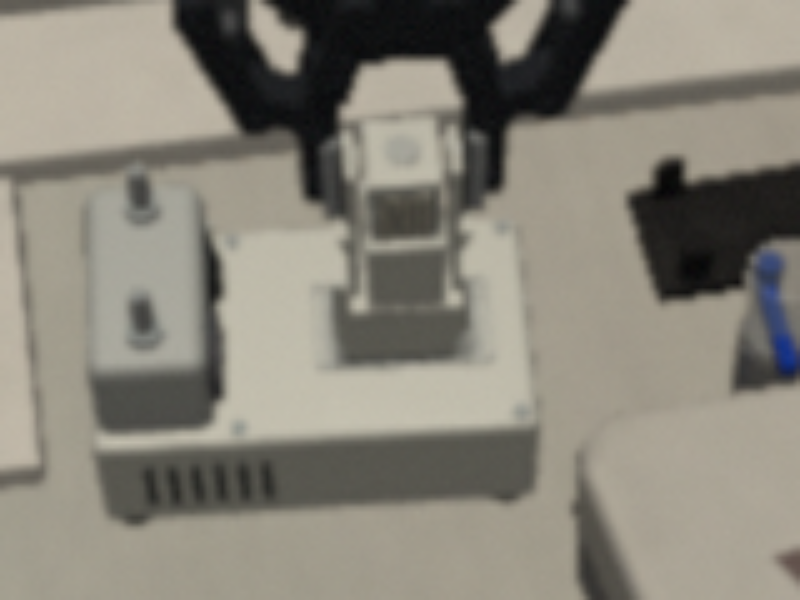

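The crop shows the fresh cartridge centred over the well mouth, with its foot at about (400,310) and the mouth spanning x 320–490.

Emit:
{"api": "play_rows", "payload": {"xyz": [[0,0,4],[0,0,8],[0,0,12],[0,0,16],[0,0,20],[0,0,24],[0,0,28],[0,0,32],[0,0,35],[0,0,37]], "rot": [[0,0,0],[0,0,0],[0,0,0],[0,0,0],[0,0,0],[0,0,0],[0,0,0],[0,0,0],[0,0,0],[0,0,0]], "grip": [0.445,0.445,0.445,0.445,0.445,0.445,0.445,0.445,0.445,0.445]}}

```text
time_s: 25.5
eef_pos: [0.6255, 0.0253, 0.0981]
eef_rot: [-0.0, 0.535, 0.845, -0.0]
wrist_force: [0.4, 0.7, -0.5]
opening: 0.448
grasp_force: 7.9
```

Emit:
{"api": "play_rows", "payload": {"xyz": [[0,0,2],[0,0,4],[0,0,6],[0,0,8],[0,0,10],[0,0,12],[0,0,14],[0,0,15],[0,0,16],[0,0,16]], "rot": [[0,0,0],[0,0,0],[0,0,0],[0,0,0],[0,0,0],[0,0,0],[0,0,0],[0,0,0],[0,0,0],[0,0,0]], "grip": [0.445,0.445,0.445,0.445,0.445,0.445,0.445,0.445,0.445,0.445]}}

```text
time_s: 26.75
eef_pos: [0.6256, 0.0253, 0.0822]
eef_rot: [-0.0, 0.535, 0.845, -0.0]
wrist_force: [0.6, 0.6, -2.1]
opening: 0.443
grasp_force: 7.9
```

Emit:
{"api": "play_rows", "payload": {"xyz": [[0,0,1],[0,0,2],[0,0,3],[0,0,4],[0,0,5],[0,0,6],[0,0,7],[0,0,7.5],[0,0,8],[0,0,8]], "rot": [[0,0,0],[0,0,0],[0,0,0],[0,0,0],[0,0,0],[0,0,0],[0,0,0],[0,0,0],[0,0,0],[0,0,0]], "grip": [0.445,0.445,0.445,0.445,0.445,0.445,0.445,0.445,0.445,0.445]}}

```text
time_s: 28.0
eef_pos: [0.6259, 0.0252, 0.0746]
eef_rot: [0.0, 0.535, 0.845, 0.0]
wrist_force: [0.0, 1.4, 5.1]
opening: 0.448
grasp_force: 8.2
```

Emit:
{"api": "play_rows", "payload": {"xyz": [[0,0,0.3],[0,0,0.6],[0,0,0.9],[0,0,0.9],[0,0,0.9],[0,0,0.9],[0,0,0.9],[0,0,0.9],[0,0,0.9],[0,0,0.9]], "rot": [[0,0,0],[0,0,0],[0,0,0],[0,0,0],[0,0,0],[0,0,0],[0,0,0],[0,0,0],[0,0,0],[0,0,0]], "grip": [0.445,0.445,0.445,0.445,0.445,0.445,0.447,0.45,0.455,0.46]}}

```text
time_s: 29.25
eef_pos: [0.6259, 0.0252, 0.0739]
eef_rot: [0.0, 0.535, 0.845, 0.0]
wrist_force: [-1.1, 0.5, 5.1]
opening: 0.461
grasp_force: 7.1
```

Emit:
{"api": "play_rows", "payload": {"xyz": [[0,0,0.5],[0,0,0.8],[0,0,1.0],[0,0,1.2],[0,0,1.5],[0,0,1.8],[0,0,2],[0,0,2],[0,0,2],[0,0,2]], "rot": [[0,0,0],[0,0,0],[0,0,0],[0,0,0],[0,0,0],[0,0,0],[0,0,0],[0,0,0],[0,0,0],[0,0,0]], "grip": [0.47,0.48,0.49,0.5,0.51,0.53,0.55,0.58,0.62,0.68]}}

```text
time_s: 30.5
eef_pos: [0.6251, 0.0254, 0.0707]
eef_rot: [-0.001, 0.535, 0.845, -0.0]
wrist_force: [-0.1, 0.9, -0.7]
opening: 0.683
grasp_force: 0.0
```

```bash
python3 - <<'E'
from h import *
T=tool();go(.6259,.0252,.0756,25.3);c=save('wrist','w6');W=world(c,T@c['hand_eye'])
for r in ((W[...,2]>.07)&(W[...,2]<.09),):
    t=(W-T[:3,3])@T[:3,:3]*1000;m=r&(abs(t[...,0])<11)&(abs(t[...,1])<9);P=W[m];print(len(P),np.percentile(P[:,2],[5,50,95]))
c0=dict(np.load('pics/w2.npz'));
E
```

```text
shift mm [-0.5  0.7 -4.9] rot [-0.001 -0.001  0.   ] t 30.5 open 0.683 F [-0.1  0.9 -0.7]
2648 [0.07994041 0.08092327 0.08220479]
```

View pics/w6.png

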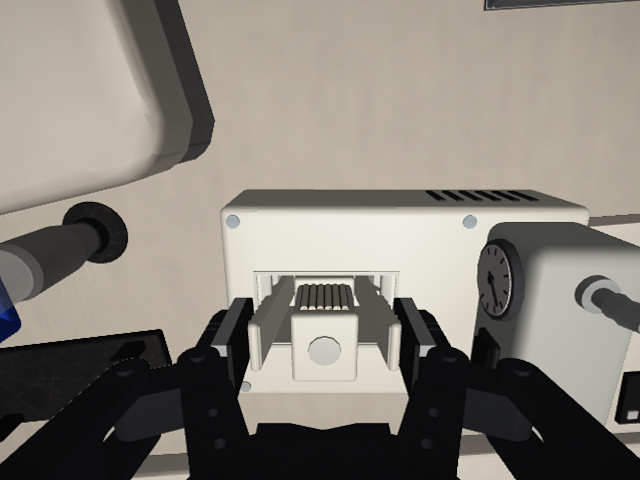

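The view matches the earlier one of the seated spent cartridge: tabs at x≈253 and 395, fully spread. I'll compare height and tab span numerically.

```bash
python3 - <<'E'
from h import *
E=[np.array([.6262,.0252,.0731]),np.array([.6251,.0254,.0707])];a=np.radians(25.3)
Y=np.array([np.cos(a),np.sin(a),0]);Z=np.array([0,0,-1.]);G=np.c_[np.cross(Y,Z),Y,Z]
for f,e in zip(('w2','w6'),E):
    c=dict(np.load(f'pics/{f}.npz'));T=np.eye(4);T[:3,:3]=G;T[:3,3]=e;W=world(c,T@c['hand_eye'])
    print(f,'top',np.median(W[340:365,305:345,2]),'deck',np.median(W[220:255,260:440,2]),'edge',np.median(W[370:376,305:345,2]))
    g=cv2.cvtColor(c['color'],cv2.COLOR_RGB2GRAY)
    for r in (335,350):print(''.join('%4d'%x for x in g[r,246:266]),'|',''.join('%4d'%x for x in g[r,380:402]))
E
```

```text
w2 top 0.08128064302539949 deck 0.050373864301205384 edge 0.08067759523531494
  11   8   0 104 177 199 208 218 225 221 209 198 166 186 180 120  95  96  98  97 |   83  83  84  84  83  82  85 153 178 157 177 196 210 225 222 212 207 195 142  54   3   9
  10   9   7  10 117 173 195 207 215 221 215 206 196 162 187 175 114  92  96  96 |  153  83  81  82  82  80 147 175 155 175 193 205 221 216 210 206 201 128  36   4   8  10
w6 top 0.08144872565951586 deck 0.05031652063279965 edge 0.08070377045027713
   8   0 148 189 199 209 218 225 220 207 197 166 173 179 126  95  97  97  97  96 |   84  83  84  84  83  84  83  81 104 171 169 160 180 198 214 226 222 212 207 192 119  32
  11   8   0  97 175 199 208 217 222 216 206 196 164 185 179 120  94  96  97  96 |  114  77  81  82  84  83  81  93 165 166 156 179 194 208 220 216 210 205 200 127  35   6
```

Emit:
{"api": "play_rows", "payload": {"xyz": [[0,0,0],[0,0,-4],[0,0,-12],[0,0,-25],[0,0,-45],[0,0,-70],[0,0,-95],[0,0,-115],[0,0,-125],[0,0,-125]], "rot": [[0,0,0],[0,0,0],[0,0,0],[0,0,0],[0,0,0],[0,0,0],[0,0,0],[0,0,0],[0,0,0],[0,0,0]], "grip": [0.8,0.8,0.8,0.8,0.8,0.8,0.8,0.8,0.8,0.8]}}

```text
time_s: 31.8
eef_pos: [0.626, 0.0252, 0.1973]
eef_rot: [0.001, 0.535, 0.845, 0.0]
wrist_force: [-1.1, -0.6, -0.4]
opening: 0.798
grasp_force: 0.0
```

```bash
python3 - <<'E'
from h import *
T=tool();c=save('wrist','w7');W=world(c,T@c['hand_eye']);z=W[...,2]
m=(z>.076)&(z<.086)&(np.hypot(W[...,0]-.625,W[...,1]-.026)<.04);P=W[m]
print(len(P),cv2.minAreaRect((P[:,:2]*1000).astype(np.float32)),P.mean(0))
print(readout.get_obs()['time_s'],readout.get_obs()['wrist_force'])
E
```

```text
1739 ((625.6768798828125, 24.809144973754883), (55.35466384887695, 28.256587982177734), 25.10477638244629) [0.62547985 0.02514305 0.08051535]
31.85 [ 0.17283069  0.12465714 -0.1722546 ]
```

The fresh cartridge's position, height and tab span match those of the spent one when it was seated, so I'm handing in.

```bash
python3 -c "
from h import *
print(ctrl.hand_in())"
```

```text
the job is handed in; nothing more can be done
None
```

The job is handed in: the spent cartridge stands in the tray and the fresh one sits in the well, its height and tab spread matching the old one's when latched; no verdict came back.

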